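# Serve the vada: plate onto the mat, loaded turner held level above it

### The job

First slide the empty steel plate across the counter, without lifting it, until it lies wholly on the round yellow mat. Then take the dosa turner by its black handle, lift it straight off the chopping board with the vada still lying on its blade, and finish holding it level and still in the air with the vada over the middle of the plate, a good 10 cm or more above the counter; do not put it down or let go. Keep the vada on the blade, do not pinch it, and leave everything else where it is.

Things in the scene. Friction and masses are not known exactly. Their poses are not given: they have to be found in the camera images.
- plate: Loose empty round steel plate with a raised rim, about 250 g, standing on the counter: 150 mm across at the rim, 142 mm at the foot, 20 mm high, wall 3 mm, floor 4 mm thick. Origin: centre of its underside, z up; yaw has no meaning. It can be pushed from outside or by shut fingertips inside the rim.
- mat: Round table mat lying on the counter, yellow with a thin green ring, 220 mm across and only about 1 mm thick; it is fixed and offers no step or resistance, so the plate slides onto it as over the bare counter. Origin: its centre at counter height. The plate may lie left or right of the mat at the start.
- turner: Loose steel dosa turner, 0.23 kg, 328 mm long, lying level on the board. x axis from handle to blade, z up. Origin: at the level of its underside, below the balance point of turner plus vada. Flat blade 3 mm thick, 84 mm wide, from x = 70 to 160 mm, lying on the board; thin neck from 24 to 78 mm; steel butt at -168 to -152 mm, 22 mm wide, reaching down to the board.
- grip (a point): Middle of the turner's black, straight, flat-sided handle, 25 mm above the turner's origin: the balance point, grip here or within about 15 mm (30 to 40 N holds it well). The handle is 20 mm wide (y), runs from 160 mm behind to 30 mm ahead of this point, and its underside is 16 mm, its top 34 mm above the board.
- blade (a point): Centre of the upper face of the turner's blade, 115 mm ahead of the turner's origin along its x axis and 3 mm above it.
- vada: Loose round brown fried vada, 62 mm across, 20 mm high, about 40 g, lying flat on the middle of the turner's blade. Origin: centre of its underside, z up. Nothing but friction keeps it on the blade.
- board: Fixed wooden chopping board, 300 mm (x) by 400 mm (y), 22 mm thick. Origin: centre of its underside, on the counter. The turner, spatula and ramekin lie on it.
- spatula: Loose teal silicone spatula, 240 mm long, lying on the board beyond the turner. Bystander. Its x axis runs along it.
- ramekin: Loose white ceramic ramekin, 66 mm across, 40 mm high, on the board beyond the turner's handle. Bystander. Origin: centre of its underside.
- tin: Fixed steel spice tin with a hinged lid, shut, knob on top: 100 x 180 mm, 70 mm high, at the far side of the counter. Bystander. Origin: centre of its underside.
- tumbler: Loose steel tumbler, 72 mm across, 95 mm high, at the far side of the counter. Bystander. Origin: centre of its underside.
- oil: Loose amber oil bottle, 64 mm across, 190 mm high, at the far side of the counter. Bystander. Origin: centre of its underside.
- salt: Loose white salt jar with a red cap, 72 mm across, 100 mm high, at the far side of the counter. Bystander. Origin: centre of its underside.
Mind the look-alikes: they are no part of the job. Leave any purple or red look-alike of the plate alone.

How it is judged:
By the outcome, as a careful person would: the job done as asked, in the order asked, and still so for the second after the job is handed in, while the arm keeps its last pose, push and grip.
It also fails if it takes over 67 s, if anything falls off the work surface, if the arm or the gripper's body presses on something with over 40 N, if the wrist force passes 120 N, or if a joint passes its speed limit or range.

### The arm

A 7-joint arm with a two-finger parallel gripper is mounted at the origin on the work surface. World frame = base frame: x ahead of the robot, y to its left, z up, the work surface at z = 0. Lengths are in m, angles in rad, forces in N, time in s.
With the tool pointing down it reaches from about 0.35 to 0.9 m from the base axis. Payload 8.1 kg.
Tool frame: the origin (TCP) lies at the very end of the fingers, on their centre line; the grasp point (between the pads) lies 19 mm behind it; z points along the fingers, y is the line along which they close (so a half turn about z gives the same grasp; the last joint's range is limited). The gripper opens to 92 mm and grips with 3 to 60 N. Pads are 19 mm wide; open, the fingers measure 130 mm over their backs; the gripper's body (75 mm by 190 mm) begins 47 mm behind the grasp point.
Start: joints at [-1.27, 0.434, 0.025, 1.573, -0.012, 1.134, -0.075], TCP at [0.246, 0.575, 0.227] pointing down, gripper open.
Joint ranges: [-2.62, 2.62], [-0.44, 2.09], [-1.27, 1.32], [0.08, 2.57], [-1.32, 4.46], [0.12, 2], [-2.74, 2.74]. Speed limits (rad/s): [2.22, 2.22, 3.01, 3.01, 3.14, 3.14, 3.14].

### API

Orientations are given as a rotation vector (axis times angle).
In Python, from cell import arm gives the robot as it stands.
- The arm moves only by the shell command python3 -m pendant 'ROWS' [FORCE]. ROWS is a JSON object of lists of equal length, an entry for each row: "slide": the shift along the tool's x, y, z in units of 0.3 m (1.0 is 0.3 m), a list of three; "dr": the turn, a rotation vector about the tool's x, y, z in units of 0.12 rad (1.0 is 0.12 rad), a list of three; "claw": the opening, from 0 (shut) to 1 (fully open). In form: {"slide": [[tx, ty, tz], ...], "dr": [[ax, ay, az], ...], "claw": [claw, ...]}. A call has 1 to 10 rows; each row shifts and turns the commanded pose from where the row before left it, along the tool's axes as they then stand; what a row does not reach is not made up. A row lasts 1/10 s, in which the tool goes at most 50 mm and 8.59 degrees, less where a joint would pass 70% of its speed; a pose out of reach is approached as far as the arm can. A call with a number of a shift or a turn outside -1 to 1 is refused whole. A call with a gripper value outside its range is refused whole. The fingers move at their own pace and stop on an object; FORCE is the grip in N (left out, the last holds). Time passes only in rows, so rows that do not move let the fingers close. It gives the time, the measured TCP pose, the force, the opening and the grip force at its end, in the units of the state.
- arm.observe(): the state, without advancing time (a new reading comes with each control period).
- arm.get_image(name): name is "scene" or "side" or "wrist"; returns the picture (420x560x3 uint8, red, green, blue); there is no depth.
- arm.calibration(name): a dict with "K" (3x3 intrinsics, pixels), "xyz" and "orientation" of the camera in the world. Camera axes: x right, y up, looking along -z (the intrinsics and any distortion apply to the point x, -y, -z); pixel columns grow to the right and rows downward; lengths in m; the calibration is good to about 2 mm. A picture is of the moment at which its call begins: read the wrist's pose just before it. calibration takes no time and is no camera call; for the wrist camera it gives the pose at the moment of the call.
- arm.sign_off(): hands the job in; it is judged then, once.
The state is a dict: "clock": time; "joints": joint angles; "dq": joint speeds; "joint_efforts": joint torques, N m; "position": TCP position; "ee_rot": TCP orientation; "force": force on the tool from outside, world axes, zero at the start; "ft_torque": the same for the moment, N m; "width": opening from 0.0 (shut) to 1.0 (fully open); "gripper_force": force on a finger pad.
Only numpy, scipy, OpenCV 4.12 (cv2) and the standard library are available. Lean on these libraries where they do the work, as an engineer would, in place of code of your own. Each camera call takes 0.05 s, during which the arm holds its last target. There are 200 camera calls.

## Working session

There is one attempt and no reset: what is moved stays moved. The work goes in short steps, Python scripts to look and compute and a shell command to move; the robot and the scene stay as the last step left them, time stands still between calls to the robot, and variables do not carry over. Pictures are saved under pics/ and viewed, at most 10 in all, crops included, and the job is handed in when it is done.

```bash
mkdir -p pics; ls; python3 - <<'E'
from cell import arm
import cv2
s=arm.observe();print(s)
for n in("scene","side"):
    im=arm.get_image(n);cv2.imwrite(f"pics/{n}0.png",im[:,:,::-1]);print(n,arm.calibration(n))
E
```

```text
pics
{'clock': 0.0, 'joints': array([-1.26961389,  0.4352471 ,  0.02497252,  1.5740633 , -0.01160053,
        1.13398219, -0.07508586]), 'dq': array([-4.31150900e-04,  7.53364555e-04, -1.23885343e-03, -1.63749714e-03,
        1.88932188e-03,  2.75296140e-04,  3.28901238e-05]), 'joint_efforts': array([-1.11401264e-04, -6.67860460e+01,  9.84923691e-01, -3.14458573e+01,
       -6.05470547e-02,  4.24977124e-02,  1.34865682e-04]), 'position': array([0.24542047, 0.57426656, 0.22594304]), 'ee_rot': array([-6.30010140e-01, -3.07759719e+00,  2.42734526e-03]), 'force': array([-0.30915679,  0.27610676, -0.42724891]), 'ft_torque': array([0.01762891, 0.05308761, 0.03867329]), 'gripper_force': 0.0, 'width': 0.9984766495027627}
scene {'K': array([[512.76588188,   0.        , 272.19560933],
       [  0.        , 512.76588188, 211.43331675],
       [  0.        ,   0.        ,   1.        ]]), 'xyz': array([ 1.27226933, -0.16814371,  1.16592812]), 'orientation': array([0.53514397, 0.38275123, 1.20202098])}
side {'K': array([[441.15462826,   0.        , 279.62662341],
       [  0.        , 441.15462826, 210.67499378],
       [  0.        ,   0.        ,   1.        ]]), 'xyz': array([ 0.42390609, -1.15779109,  0.86695139]), 'orientation': array([ 0.98654667, -0.02814953, -0.07926603])}
```

View pics/scene0.png

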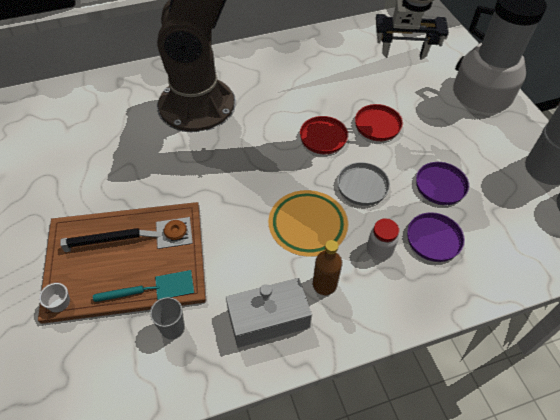

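View pics/side0.png

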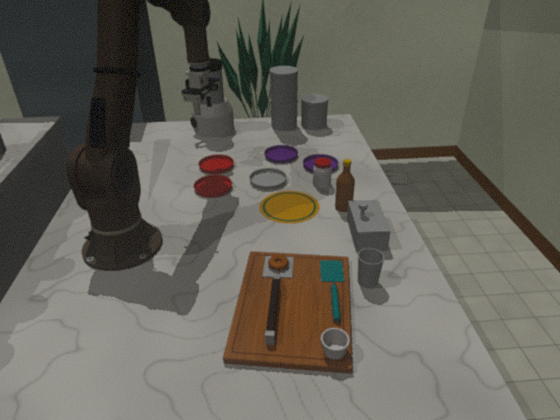

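The scene view shows five plates. The bare steel one at scene (363,184) fits. The two red ones, (324,134) and (379,122), and the two purple ones, (442,183) and (435,238), are look-alikes. The mat is at (309,222). The turner handle runs from (65,243) to (140,234) and the vada is at (175,231). In the side view the plate is at (268,179), the mat at (290,207) and the vada at (278,262). Next I'll check enlarged crops.

```bash
python3 - <<'E'
import cv2,numpy as np
a=cv2.imread("pics/scene0.png");b=cv2.imread("pics/side0.png")
r=lambda i,x,y,w,h,k:cv2.resize(i[y:y+h,x:x+w],None,fx=k,fy=k,interpolation=cv2.INTER_CUBIC)
top=np.hstack([r(a,260,150,133,110,3),np.zeros((330,2,3),np.uint8),r(b,240,150,133,110,3)])
bot=np.hstack([r(a,50,205,160,54,3)[:162],np.zeros((162,320,3),np.uint8)])
t=r(a,50,210,150,50,5.3); 
cv2.imwrite("pics/c1.png",np.vstack([top[:,:795],t[:,:795]]))
cv2.imwrite("pics/c2.png",r(b,225,245,100,115,5))
E
```

```text
(no output)
```

View pics/c1.png

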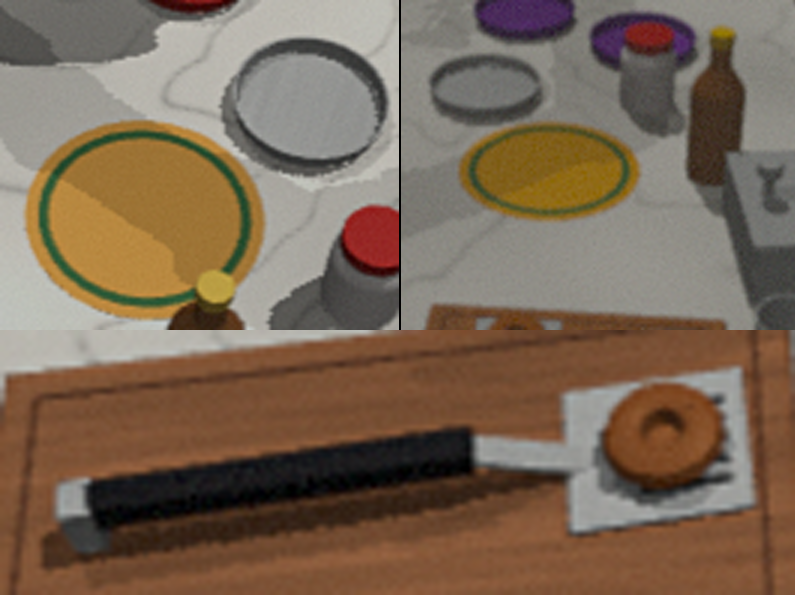

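View pics/c2.png

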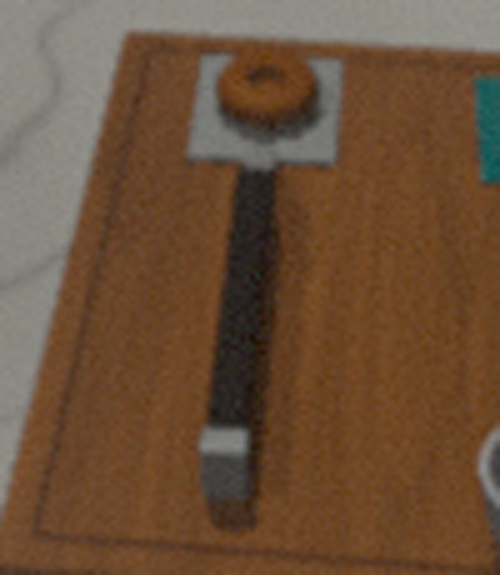

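The crops confirm the bare steel plate: rim left (339,184), right (389,183) in the scene. The blade corners are clear in both views, and the handle is black with a steel butt.

```bash
cat > h.py <<'E'
import numpy as np,cv2
from scipy.spatial.transform import Rotation as R
from scipy.optimize import least_squares
from cell import arm
def ray(c,p):
    K=c["K"];d=np.array([(p[0]-K[0,2])/K[0,0],-(p[1]-K[1,2])/K[1,1],-1.]);return np.array(c["xyz"]),R.from_rotvec(c["orientation"]).apply(d)
def plane(c,p,z):
    o,d=ray(c,p);return o+d*(z-o[2])/d[2]
def tri(c1,p1,c2,p2):
    o,d=ray(c1,p1);q,e=ray(c2,p2);s=np.linalg.lstsq(np.c_[d,-e],q-o,rcond=None)[0]
    a,b=o+s[0]*d,q+s[1]*e;return (a+b)/2,np.linalg.norm(a-b)
def circ(P,r=None):
    P=np.array(P)[:,:2];f=lambda v:np.hypot(*(P-v[:2]).T)-(r or v[2])
    return least_squares(f,[*P.mean(0),.1],loss="soft_l1",f_scale=.003).x
def px(c,X):
    K=c["K"];v=R.from_rotvec(c["orientation"]).inv().apply(np.array(X)-c["xyz"]);return K[0,0]*v[0]/-v[2]+K[0,2],K[1,2]-K[1,1]*v[1]/-v[2]
E
python3 - <<'E'
from h import *
np.set_printoptions(precision=4,suppress=True)
A,B=arm.calibration("scene"),arm.calibration("side")
a=lambda x,y:(50+(x-0)/5.3,210+(y-330)/5.3)
b=lambda x,y:(225+x/5,245+y/5)
m=lambda x,y:(260+x/3,150+y/3); n=lambda x,y:(240+(x-401)/3,150+y/3)
S=[(562,393),(741,370),(755,508),(572,532)];D=[(200,55),(343,58),(338,163),(188,158)]
# order: scene near-left.. match by try
T={}
for i,s in enumerate(S):print("S",plane(A,a(*s),.025))
for i,s in enumerate(D):print("D",plane(B,b(*s),.025))
for s in [(58,487),(92,480),(105,516),(67,522)]:print("buttS",plane(A,a(*s),.056))
for s in [(202,430),(249,430),(248,458),(202,456)]:print("buttD",plane(B,b(*s),.056))
print("vada",tri(A,a(664,420),B,b(266,72)))
print("handle front corners", [plane(A,a(*p),.056)for p in[(472,428),(474,461)]],[plane(B,b(*p),.056)for p in[(238,168),(276,168)]])
for nm,c,f in(("scene",A,"scene0"),("side",B,"side0")):
    h=cv2.cvtColor(cv2.imread(f"pics/{f}.png"),cv2.COLOR_BGR2HSV);k=cv2.inRange(h,(15,120,80),(35,255,255))
    cs=max(cv2.findContours(k,cv2.RETR_EXTERNAL,cv2.CHAIN_APPROX_NONE)[0],key=cv2.contourArea)[:,0]
    print("mat",circ([plane(c,p,.001)for p in cs]))
print("plate",circ([plane(A,m(*p),.02)for p in[(236,103),(310,38),(388,100),(262,52),(370,60),(268,155),(355,152)]]),circ([plane(B,n(*p),.02)for p in[(430,86),(542,86),(486,55),(445,64),(527,64)]]))
pc=tri(A,m(312,101),B,n(486,84));print("plate ctr tri",pc)
E
```

```text
S [ 0.4378 -0.2142  0.025 ]
S [ 0.4531 -0.1248  0.025 ]
S [ 0.5361 -0.1376  0.025 ]
S [ 0.5208 -0.2257  0.025 ]
D [ 0.4519 -0.1287  0.025 ]
D [ 0.5369 -0.1396  0.025 ]
D [ 0.5243 -0.2314  0.025 ]
D [ 0.4404 -0.2193  0.025 ]
buttS [ 0.4367 -0.4537  0.056 ]
buttS [ 0.4379 -0.4378  0.056 ]
buttS [ 0.4607 -0.434   0.056 ]
buttS [ 0.4583 -0.4515  0.056 ]
buttD [ 0.4373 -0.4444  0.056 ]
buttD [ 0.4594 -0.4464  0.056 ]
buttD [ 0.4578 -0.4631  0.056 ]
buttD [ 0.4365 -0.46    0.056 ]
vada (array([ 0.487 , -0.1698,  0.045 ]), np.float64(0.0044620433243237325))
handle front corners [array([ 0.4668, -0.2587,  0.056 ]), array([ 0.4862, -0.2612,  0.056 ])] [array([ 0.4663, -0.2644,  0.056 ]), array([ 0.4868, -0.2663,  0.056 ])]
mat [0.5522 0.18   0.1073]
mat [0.5538 0.177  0.1048]
plate [0.4906 0.3745 0.074 ] [0.49   0.3622 0.0739]
plate ctr tri (array([0.4897, 0.3762, 0.0104]), np.float64(0.0038994841634362246))
```

```bash
python3 - <<'E'
from h import *
np.set_printoptions(precision=3,suppress=True)
A,B=arm.calibration("scene"),arm.calibration("side")
print("salt",tri(A,(385,229),B,(323,162)),"oil",tri(A,(332,245),B,(347,161)),"tin",plane(A,(265,290),.09))
print("ramekin",plane(A,(54,294),.062),"tumbler",plane(A,(168,308),.095))
s=arm.observe();print(R.from_rotvec(s["ee_rot"]).as_matrix())
E
```

```text
salt (array([0.697, 0.325, 0.097]), np.float64(0.0037870386438387314)) oil (array([0.746, 0.152, 0.186]), np.float64(0.004240658645024488)) tin [ 0.755 -0.01   0.09 ]
ramekin [ 0.592 -0.482  0.062] tumbler [ 0.73  -0.232  0.095]
[[-0.92   0.393 -0.   ]
 [ 0.393  0.92  -0.001]
 [-0.    -0.001 -1.   ]]
```

```bash
python3 -m pendant '{"slide":[[-0.127,-0.038,0],[-0.127,-0.038,0],[-0.127,-0.038,0],[-0.127,-0.038,0],[-0.127,-0.038,0],[-0.127,-0.038,0],[-0.127,-0.038,0],[-0.127,-0.038,0]],"dr":[[0,0,0],[0,0,0],[0,0,0],[0,0,0],[0,0,0],[0,0,0],[0,0,0],[0,0,0]],"claw":[0,0,0,0,0,0,0,0]}' 20
python3 -m pendant '{"slide":[[0,0,0],[0,0,0],[0,0,0],[0,0,0],[0,0,0],[0,0,0],[0,0,0],[0,0,0],[0,0,0]],"dr":[[0,0,0.89],[0,0,0.89],[0,0,0.89],[0,0,0.89],[0,0,0.89],[0,0,0.89],[0,0,0.89],[0,0,0.89],[0,0,0]],"claw":[0,0,0,0,0,0,0,0,0]}'
python3 - <<'E'
from h import *
s=arm.observe();print(s["position"],R.from_rotvec(s["ee_rot"]).as_matrix().round(3),s["width"])
c=arm.calibration("wrist");print(c);cv2.imwrite("pics/w1.png",arm.get_image("wrist")[:,:,::-1])
print(px(c,[.49,.37,.02]))
E
```

```text
clock: 0.9
position: [0.4909, 0.3697, 0.2264]
ee_rot: [-0.63, -3.077, 0.001]
force: [0.1, 0.7, 0.4]
width: 0.35
gripper_force: 0.0
clock: 1.8
position: [0.4897, 0.371, 0.2263]
ee_rot: [-1.851, -2.539, 0.001]
force: [-0.8, 0.1, -0.3]
width: 0.007
gripper_force: 0.0
[0.48972811 0.37104552 0.22631204] [[-0.306  0.952 -0.001]
 [ 0.952  0.306 -0.001]
 [-0.    -0.001 -1.   ]] 0.006928342647091404
{'K': array([[368.64409192,   0.        , 278.84356886],
       [  0.        , 368.64409192, 202.75698349],
       [  0.        ,   0.        ,   1.        ]]), 'xyz': array([0.46557962, 0.44249863, 0.3849963 ]), 'orientation': array([-0.28449914, -0.04396268,  0.31001577])}
(np.float64(280.10188703906897), np.float64(173.15541394605967))
```

View pics/w1.png

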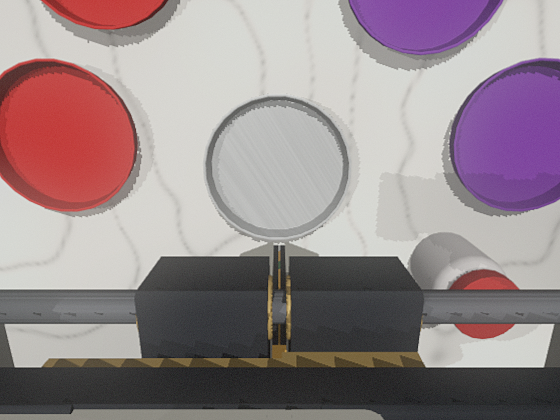

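The wrist view shows the steel plate with its rim at x 206–349 and y 97–241. The shut fingertips end at (279,243).

```bash
python3 - <<'E'
from h import *
c=arm.calibration("wrist")
print(circ([plane(c,p,.02)for p in[(206,168),(349,165),(278,97),(230,115),(328,115),(225,218),(331,217),(278,240)]]))
A=arm.calibration("scene");B=arm.calibration("side")
print(tri(c,(278,167),A,(364,183.7)))
print(px(c,[.4897,.371,.226]),px(c,[.4897,.371,.02]))
E
```

```text
[0.48762624 0.3700608  0.07299059]
(array([0.48769988, 0.37530035, 0.01239735]), np.float64(0.00359017482699066))
(np.float64(281.17585006234333), np.float64(260.8230503644659)) (np.float64(280.0739339572729), np.float64(172.12947084093258))
```

```bash
python3 -m pendant '{"slide":[[-0.067,0,0.1],[0,0,0.12],[0,0,0.12],[0,0,0.12],[0,0,0.12],[0,0,0.08],[0,0,0.04],[0,0,0.02],[0,0,0]],"dr":[[0,0,0],[0,0,0],[0,0,0],[0,0,0],[0,0,0],[0,0,0],[0,0,0],[0,0,0],[0,0,0]],"claw":[0,0,0,0,0,0,0,0,0]}'
python3 -m pendant '{"slide":[[-0.03,0,0],[-0.03,0,0],[-0.03,0,0],[-0.03,0,0],[-0.03,0,0],[-0.04,0,0],[-0.05,0,0],[-0.05,0,0],[-0.05,0,0],[-0.05,0,0]],"dr":[[0,0,0],[0,0,0],[0,0,0],[0,0,0],[0,0,0],[0,0,0],[0,0,0],[0,0,0],[0,0,0],[0,0,0]],"claw":[0,0,0,0,0,0,0,0,0,0]}'
```

```text
clock: 2.75
position: [0.4964, 0.3521, 0.0108]
ee_rot: [-1.847, -2.541, -0.0]
force: [0.5, 0.1, -0.2]
width: 0.003
gripper_force: 0.0
clock: 3.75
position: [0.5327, 0.2393, 0.0109]
ee_rot: [1.849, 2.54, 0.0]
force: [-1.6, 3.4, 4.0]
width: 0.002
gripper_force: 2.4
```

```bash
python3 -m pendant '{"slide":[[-0.05,0,0],[-0.05,0,0],[-0.05,0,0],[-0.05,0,0],[-0.05,0,0],[-0.05,0,0],[-0.03,0,0],[-0.02,0,0],[-0.01,0,0],[0,0,0]],"dr":[[0,0,0],[0,0,0],[0,0,0],[0,0,0],[0,0,0],[0,0,0],[0,0,0],[0,0,0],[0,0,0],[0,0,0]],"claw":[0,0,0,0,0,0,0,0,0,0]}'
python3 - <<'E'
from h import *
a=arm.get_image("scene")[:,:,::-1];b=arm.get_image("side")[:,:,::-1]
r=lambda i,x,y:cv2.resize(i[y:y+110,x:x+130],None,fx=3,fy=3,interpolation=cv2.INTER_CUBIC)
cv2.imwrite("pics/p2.png",np.hstack([r(a,250,160),r(b,230,160)]))
E
```

```text
clock: 4.75
position: [0.5653, 0.1374, 0.0105]
ee_rot: [1.849, 2.54, -0.001]
force: [0.5, 1.5, 0.4]
width: 0.006
gripper_force: 0.0
```

View pics/p2.png

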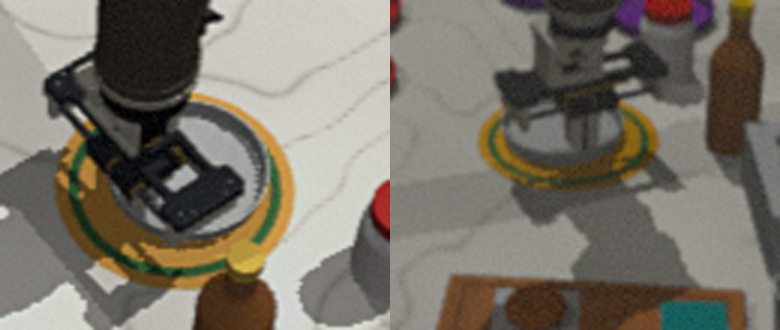

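The plate now lies inside the yellow mat, a little back from centre. I'll nudge it 10 mm more, back off and rise.

```bash
python3 -m pendant '{"slide":[[-0.01,0,0],[-0.01,0,0],[-0.01,0,0],[-0.005,0,0],[0,0,0],[0.03,0,0],[0.03,0,0],[0.01,0,0],[0,0,-0.05],[0,0,-0.1]],"dr":[[0,0,0],[0,0,0],[0,0,0],[0,0,0],[0,0,0],[0,0,0],[0,0,0],[0,0,0],[0,0,0],[0,0,0]],"claw":[0,0,0,0,0,0,0,0,0,0]}'
python3 -m pendant '{"slide":[[0,0,-0.15],[0,0,-0.15],[0,0,-0.15],[0,0,-0.15],[0,0,-0.05],[0,0,0]],"dr":[[0,0,0],[0,0,0],[0,0,0],[0,0,0.8],[0,0,0.8],[0,0,0]],"claw":[0.4,0.4,0.4,0.4,0.4,0.4]}'
python3 - <<'E'
from h import *
s=arm.observe();print(s["position"],R.from_rotvec(s["ee_rot"]).as_matrix().round(3),s["width"])
M=R.from_rotvec(s["ee_rot"]).as_matrix();d=np.array([.471,-.292,.23])-s["position"];print("tool units to grip hover",M.T@d/.3)
E
```

```text
clock: 5.85
position: [0.5606, 0.1476, 0.0552]
ee_rot: [-1.847, -2.539, 0.005]
force: [-0.8, -0.1, -0.3]
width: 0.005
gripper_force: 0.0
clock: 6.45
position: [0.5636, 0.1479, 0.255]
ee_rot: [2.085, 2.346, 0.009]
force: [-0.2, 0.4, 0.0]
width: 0.397
gripper_force: 0.0
[0.56364339 0.14790327 0.2549738 ] [[-0.117  0.993  0.006]
 [ 0.993  0.117  0.002]
 [ 0.002  0.006 -1.   ]] 0.3965851025502517
tool units to grip hover [-1.4200593  -0.47939157  0.07794276]
```

```bash
python3 -m pendant '{"slide":[[-0.142,-0.048,0],[-0.142,-0.048,0],[-0.142,-0.048,0],[-0.142,-0.048,0],[-0.142,-0.048,0],[-0.142,-0.048,0],[-0.142,-0.048,0],[-0.142,-0.048,0],[-0.142,-0.048,0],[-0.142,-0.048,0]],"dr":[[0,0,0],[0,0,0],[0,0,0],[0,0,0],[0,0,0],[0,0,0],[0,0,0],[0,0,0],[0,0,0],[0,0,0]],"claw":[0.6,0.6,0.6,0.6,0.6,0.6,0.6,0.6,0.6,0.6]}'
python3 -m pendant '{"slide":[[0,0,0],[0,0,0],[0,0,0],[0,0,0],[0,0,0]],"dr":[[0,0,0.75],[0,0,0.75],[0,0,0.7],[0,0,0],[0,0,0]],"claw":[0.6,0.6,0.6,0.6,0.6]}'
python3 - <<'E'
from h import *
s=arm.observe();print(s["position"],R.from_rotvec(s["ee_rot"]).as_matrix().round(4),s["width"])
c=arm.calibration("wrist");print(c["xyz"]);cv2.imwrite("pics/w3.png",arm.get_image("wrist")[:,:,::-1])
cv2.imwrite("pics/s3.png",arm.get_image("scene")[:,:,::-1])
E
```

```text
clock: 7.45
position: [0.469, -0.2938, 0.2503]
ee_rot: [-2.08, -2.353, 0.0]
force: [-0.1, -0.1, 0.3]
width: 0.599
gripper_force: 0.0
clock: 7.95
position: [0.47, -0.2921, 0.2504]
ee_rot: [-2.371, -2.06, 0.001]
force: [0.1, -0.2, -0.2]
width: 0.599
gripper_force: 0.0
[ 0.46996678 -0.29214424  0.25036084] [[ 1.395e-01  9.902e-01 -9.000e-04]
 [ 9.902e-01 -1.395e-01  3.000e-04]
 [ 2.000e-04 -1.000e-03 -1.000e+00]] 0.5994567251039111
[ 0.47978995 -0.21792096  0.40910147]
```

View pics/w3.png

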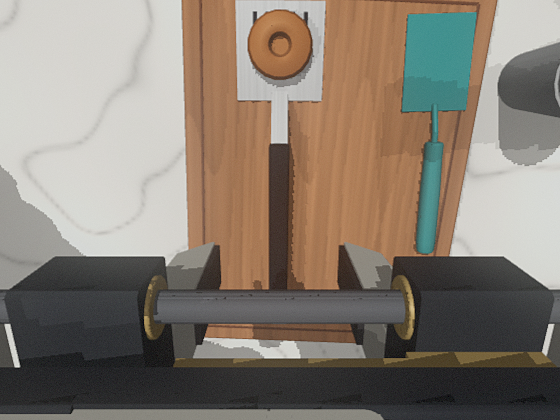

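View pics/s3.png

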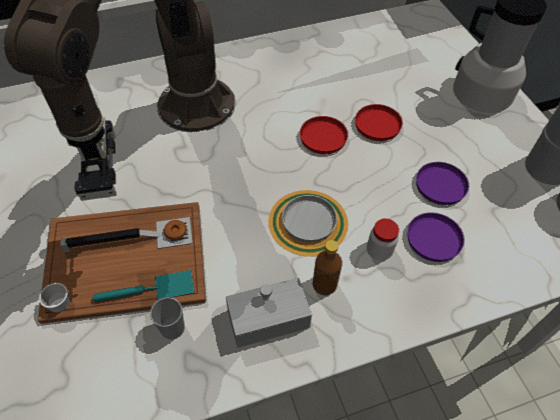

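In the wrist view the handle front edge spans (270,144)–(290,144), the blade's near edge (236,101)–(323,101), and the vada is centred at (280,44). In the scene view the plate (310,218) sits inside the mat with a ring of it showing all round.

```bash
python3 - <<'E'
from h import *
np.set_printoptions(precision=4,suppress=True)
c=arm.calibration("wrist");A=arm.calibration("scene");s=arm.observe()
a=lambda x,y:(50+x/5.3,210+(y-330)/5.3)
H=plane(c,(280,144),.056);Bk=plane(c,(279.5,101),.025);V=plane(c,(280,44),.045);M=plane(c,(279.5,280),.056)
print("handle front",H,"blade rear",Bk,"vada",V,"handle near grip",M)
print("front L corner",tri(c,(270,144),A,a(472,428)),"blade L",tri(c,(236,101),A,a(562,393)),"blade R",tri(c,(323,101),A,a(572,532)))
u=(V-M)[:2];u/=np.linalg.norm(u);print("yaw",np.degrees(np.arctan2(u[1],u[0])))
g=H.copy();g[:2]-=.030*u;print("grip",g,"alt from blade",Bk[:2]-.070*u)
T=R.from_rotvec(s["ee_rot"]).as_matrix();g[2]=.028;print("units",T.T@(g-s["position"])/.3)
k=cv2.inRange(cv2.cvtColor(cv2.imread("pics/s3.png"),cv2.COLOR_BGR2HSV),(0,0,0),(179,60,255))
print("plate floor ctr",plane(A,(310,219),.012))
E
```

```text
handle front [ 0.4747 -0.2631  0.056 ] blade rear [ 0.4797 -0.2244  0.025 ] vada [ 0.4871 -0.1744  0.045 ] handle near grip [ 0.4542 -0.4058  0.056 ]
front L corner (array([ 0.4653, -0.2604,  0.0542]), np.float64(0.0031701908654829416)) blade L (array([ 0.436 , -0.2163,  0.0223]), np.float64(0.0040507876901757596)) blade R (array([ 0.5226, -0.228 ,  0.0278]), np.float64(0.004782991511215973))
yaw 81.90806387676682
grip [ 0.4705 -0.2928  0.056 ] alt from blade [ 0.4698 -0.2937]
units [-0.0021  0.0015  0.7419]
plate floor ctr [0.5538 0.1854 0.012 ]
```

```bash
python3 -m pendant '{"slide":[[0,0,0.11],[0,0,0.13],[0,0,0.13],[0,0,0.13],[0,0,0.1],[0,0,0.07],[0,0,0.04],[0,0,0.02],[0,0,0.011],[0,0,0]],"dr":[[0,0,0],[0,0,0],[0,0,0],[0,0,0],[0,0,0],[0,0,0],[0,0,0],[0,0,0],[0,0,0],[0,0,0]],"claw":[0.6,0.6,0.6,0.6,0.6,0.6,0.5,0.45,0.4,0.4]}'
python3 -m pendant '{"slide":[[0,0,0],[0,0,0],[0,0,0],[0,0,0],[0,0,0],[0,0,0],[0,0,0],[0,0,0],[0,0,0],[0,0,0]],"dr":[[0,0,0],[0,0,0],[0,0,0],[0,0,0],[0,0,0],[0,0,0],[0,0,0],[0,0,0],[0,0,0],[0,0,0]],"claw":[0.35,0.3,0.27,0.25,0.2,0.15,0.1,0,0,0]}' 38
```

```text
clock: 9.05
position: [0.4709, -0.2926, 0.0289]
ee_rot: [2.374, 2.056, 0.001]
force: [-0.5, 0.0, 0.1]
width: 0.406
gripper_force: 0.0
clock: 10.05
position: [0.4702, -0.2923, 0.0285]
ee_rot: [-2.375, -2.056, 0.0]
force: [-2.6, 1.9, 5.5]
width: 0.214
gripper_force: 38.0
```

```bash
python3 -m pendant '{"slide":[[0,0,-0.01],[0,0,-0.02],[0,0,-0.03],[0,0,-0.04],[0,0,-0.04],[0,0,-0.04],[0,0,-0.03],[0,0,-0.02],[0,0,-0.01],[0,0,0]],"dr":[[0,0,0],[0,0,0],[0,0,0],[0,0,0],[0,0,0],[0,0,0],[0,0,0],[0,0,0],[0,0,0],[0,0,0]],"claw":[0,0,0,0,0,0,0,0,0,0]}'
python3 - <<'E'
from h import *
s=arm.observe();print(s["position"],s["force"],s["ft_torque"],R.from_rotvec(s["ee_rot"]).as_matrix().round(4))
w=arm.get_image("wrist")[:,:,::-1];b=arm.get_image("side")[:,:,::-1]
cv2.imwrite("pics/w4.png",np.hstack([w[:300,100:460],cv2.resize(b[200:380,200:400],None,fx=2.2,fy=1.6667)]))
E
```

```text
clock: 11.05
position: [0.4706, -0.2924, 0.1007]
ee_rot: [2.375, 2.056, 0.0]
force: [0.4, 0.2, -3.1]
width: 0.216
gripper_force: 38.0
[ 0.47055217 -0.29235621  0.10070124] [ 0.36518416  0.22016318 -3.08333176] [-0.0767121   0.04236477  0.00249082] [[ 1.429e-01  9.897e-01  4.000e-04]
 [ 9.897e-01 -1.429e-01 -1.000e-04]
 [-0.000e+00  4.000e-04 -1.000e+00]]
```

View pics/w4.png

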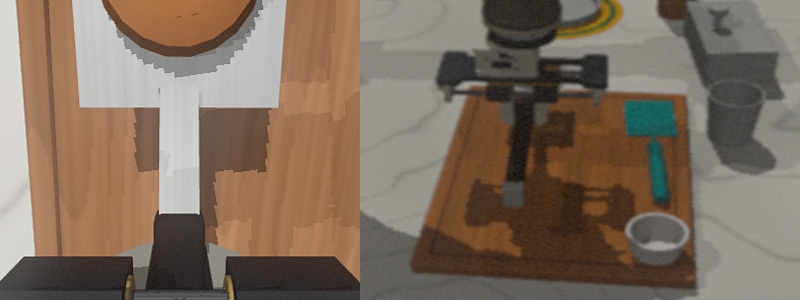

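The turner is level with the vada still centred on the blade. Next I'll raise it further and carry it over gently.

```bash
Z='[0,0,0]'; python3 -m pendant '{"slide":[[0,0,-0.01],[0,0,-0.02],[0,0,-0.03],[0,0,-0.04],[0,0,-0.04],[0,0,-0.04],[0,0,-0.03],[0,0,-0.02],[0,0,-0.02],[0,0,0]],"dr":[[0,0,0],[0,0,0],[0,0,0],[0,0,0],[0,0,0],[0,0,0],[0,0,0],[0,0,0],[0,0,0],[0,0,0]],"claw":[0,0,0,0,0,0,0,0,0,0]}'
python3 -m pendant '{"slide":[[0.01,0,0],[0.03,0.002,0],[0.05,0.002,0],[0.06,0.002,0],[0.06,0.002,0],[0.06,0.002,0],[0.06,0.002,0],[0.04,0.002,0],[0.02,0.001,0],[0.01,0,0]],"dr":[[0,0,0],[0,0,0],[0,0,0],[0,0,0],[0,0,0],[0,0,0],[0,0,0],[0,0,0],[0,0,0],[0,0,0]],"claw":[0,0,0,0,0,0,0,0,0,0]}'
python3 -m pendant '{"slide":[[0.01,0,0],[0.03,0.002,0],[0.05,0.002,0],[0.06,0.002,0],[0.06,0.002,0],[0.06,0.002,0],[0.06,0.002,0],[0.04,0.002,0],[0.02,0.001,0],[0.01,0,0]],"dr":[[0,0,0],[0,0,0],[0,0,0],[0,0,0],[0,0,0],[0,0,0],[0,0,0],[0,0,0],[0,0,0],[0,0,0]],"claw":[0,0,0,0,0,0,0,0,0,0]}'
python3 -m pendant '{"slide":[[0.01,0,0],[0.03,0.002,0],[0.05,0.002,0],[0.06,0.002,0],[0.06,0.002,0],[0.06,0.002,0],[0.06,0.002,0],[0.04,0.002,0],[0.02,0.001,0],[0.01,0,0]],"dr":[[0,0,0],[0,0,0],[0,0,0],[0,0,0],[0,0,0],[0,0,0],[0,0,0],[0,0,0],[0,0,0],[0,0,0]],"claw":[0,0,0,0,0,0,0,0,0,0]}'
python3 -m pendant '{"slide":[[0,0,0],[0,0,0],[0,0,0],[0,0,0],[0,0,0]],"dr":[[0,0,0],[0,0,0],[0,0,0],[0,0,0],[0,0,0]],"claw":[0,0,0,0,0]}'
python3 - <<'E'
from h import *
s=arm.observe();print(s["position"],s["force"],s["ft_torque"],R.from_rotvec(s["ee_rot"]).as_matrix().round(4))
w=arm.get_image("wrist")[:,:,::-1];b=arm.get_image("side")[:,:,::-1];a=arm.get_image("scene")[:,:,::-1]
cv2.imwrite("pics/f.png",np.vstack([np.hstack([w[:300,80:480],cv2.resize(b[90:240,190:390],None,fx=2,fy=2)]),cv2.resize(a[140:290,180:446],None,fx=3,fy=2)[:300,:800] if 0 else np.hstack([cv2.resize(a[150:270,230:390],(400,300)),np.zeros((300,400,3),np.uint8)])]))
E
```

```text
clock: 12.15
position: [0.4707, -0.2925, 0.1761]
ee_rot: [2.374, 2.056, 0.001]
force: [0.5, 0.5, -2.6]
width: 0.216
gripper_force: 38.0
clock: 13.15
position: [0.4921, -0.1737, 0.1753]
ee_rot: [-2.374, -2.057, 0.0]
force: [0.6, -0.2, -2.5]
width: 0.215
gripper_force: 38.0
clock: 14.15
position: [0.5137, -0.0559, 0.1754]
ee_rot: [2.375, 2.057, -0.0]
force: [0.5, -0.1, -2.5]
width: 0.216
gripper_force: 38.0
clock: 15.15
position: [0.5353, 0.0626, 0.1754]
ee_rot: [2.374, 2.057, -0.0]
force: [-0.4, 0.8, -1.1]
width: 0.215
gripper_force: 38.0
clock: 15.65
position: [0.5353, 0.0617, 0.1755]
ee_rot: [2.375, 2.056, 0.0]
force: [-1.2, -0.4, -3.3]
width: 0.214
gripper_force: 38.0
[0.53527311 0.06166975 0.17547909] [-1.17088634 -0.35359653 -3.30076157] [-0.08372643  0.1147544   0.01814017] [[ 1.435e-01  9.896e-01  1.000e-04]
 [ 9.896e-01 -1.435e-01  0.000e+00]
 [ 0.000e+00  1.000e-04 -1.000e+00]]
```

View pics/f.png

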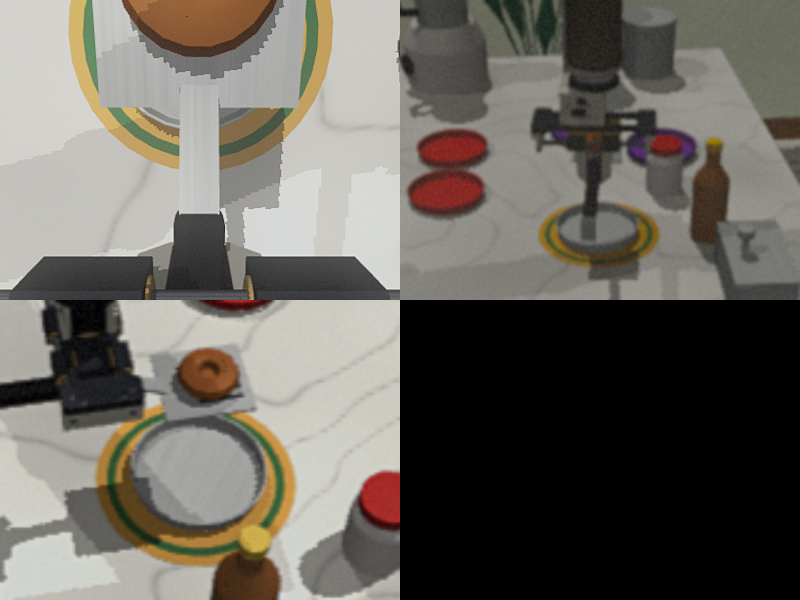

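The vada is still on the blade and the plate is clear inside the mat ring. I'll check the centring numerically.

```bash
python3 - <<'E'
from h import *
A=arm.calibration("scene");c=arm.calibration("wrist")
f=lambda x,y:(230+x/2.5,150+(y-300)/2.5)
print("plate",circ([plane(A,f(*p),.02)for p in[(131,475),(266,478),(198,413),(150,435),(247,435),(152,515),(246,515)]]))
print("mat",circ([plane(A,f(*p),.001)for p in[(97,475),(295,480),(127,540),(115,435),(280,435)]]))
print("vada",plane(A,f(208,373),.1925),"blade corners",[plane(A,f(*p),.1725)for p in[(150,355),(241,345),(256,408),(166,418)]])
print("wrist plate near rim",plane(c,(279,126),.02),"mat near",plane(c,(279,170),.001), "blade rear",plane(c,(180,107),.1725),plane(c,(380,107),.1725))
E
```

```text
plate [0.55665874 0.18201682 0.07427423]
mat [0.55427274 0.18279531 0.10988617]
vada [0.55879392 0.18009415 0.1925    ] blade corners [array([0.50377322, 0.14050003, 0.1725    ]), array([0.52095835, 0.23213427, 0.1725    ]), array([0.59999115, 0.21558616, 0.1725    ]), array([0.58327776, 0.1282257 , 0.1725    ])]
wrist plate near rim [0.54178616 0.11087735 0.02      ] mat near [0.53594692 0.0700761  0.001     ] blade rear [0.50294905 0.1369449  0.1725    ] [0.58702606 0.12487459 0.1725    ]
```

The plate is within about 3 mm of the mat centre, and the vada within about 3 mm of the plate centre. The turner is level and still.

```bash
python3 -c "
from cell import arm
print(arm.sign_off())"
```

```text
the job is handed in; nothing more can be done
None
```

The job is handed in: the plate lies wholly on the yellow mat, and the arm holds the turner level and still about 17 cm above the counter, with the vada on its blade over the middle of the plate (within about 3 mm).

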